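# Open the electrode case and put both rod electrodes away

## Task

Lift the lid of the small grey case by its tab and swing it right back until it rests on its stop, without flinging it or letting it drop. Then put the two chromed rod electrodes away in the case, one in each long pocket, lying flat on the pocket's floor; set them in rather than letting them fall from a height. Leave the lid open and do not disturb the pot and the tin beside it.

Things in the scene. Friction and masses are not known exactly. Their poses are not given: they have to be found in the camera images.
- electrode_case: Plain grey case fixed on the white shelf (top z = 0.205). Base 96 x 152 x 26 mm (x, y, z), closed lid 19 mm more. Origin: centre of the underside; x from the tab side to the hinge side, y along the hinge, z up. Dark foam insert, flush with the rim, with two pockets 126 (y) x 27 (x) x 14 mm deep, centres 46 mm apart; seated rods stand 6 mm above the foam.
- lid (a joint): Hinge of the case's lid: 0 = closed, 2.2 rad (126 degrees) = open on its stop. Light and slightly damped: it falls shut when let go before upright (1.57 rad) and leans by itself on the stop when let go well past it.
- lid_hinge (a point): Point on the hinge line, at the middle of the case's back edge, 27 mm above its underside. Axes as the case's.
- lift_tab (a point): Middle of the black lift tab on the middle of the lid's front edge, 114 mm from the hinge line; moves and turns with the lid. Tab 30 mm wide (y), 12 mm thick, sticks out 41 mm with a rounded end; this point is 18 mm out and, lid closed, 36 mm above the case's underside. Pinch it across its 30 mm, along the hinge: it turns between the pads as the lid swings.
- pocket_front (a point): Centre of the floor of the pocket on the tab side, 14 mm below the foam's top, 12 mm above the case's underside. Axes as the case's: the pocket's length along y.
- pocket_back (a point): Centre of the floor of the pocket on the hinge side; the same.
- rod_a: Chromed metal rod electrode, lying on the shelf: 117 mm long (along its y), 20 mm across, about 0.11 kg. Origin: centre of its underside, z up. Starts on the robot's left.
- rod_b: The same kind of rod electrode; starts on the robot's right. Either rod may go in either pocket.
- rod_a_mid (a point): Centre of rod_a, 10 mm above its underside.
- rod_b_mid (a point): Centre of rod_b, 10 mm above its underside.
- cream_pot: Bystander: small round cream pot, 53 mm across, 50 mm high, left of the case. Origin: centre of the underside.
- balm_tin: Bystander: flat round tin, 65 mm across, 29 mm high, right of the case. Origin: centre of the underside.

How it is judged:
By the outcome, as a careful person would: the job done as asked, in the order asked, and still so for the second after the job is handed in, with the robot touching nothing.
It also fails if it takes over 72 s, if anything falls off the work surface, if the arm or the gripper's body presses on something with over 40 N, if the wrist force passes 120 N, or if a joint passes its speed limit or range.

## Robot

A 6-joint arm with a two-finger parallel gripper is mounted at the origin on a cart in front of the work surface, level with it; the furniture and walls round the work are solid. World frame = base frame: x ahead of the robot, y to its left, z up, the work surface at z = 0. Lengths are in m, angles in rad, forces in N, time in s.
With the tool pointing down it reaches from about 0.35 to 0.85 m from the base axis. Payload 8.1 kg.
Tool frame: the origin (TCP) lies on the centre line of the jaws, within the pads' length; the fingertips stand 17 mm ahead of it and the grasp point (between the pads) lies 2 mm behind it; z points along the fingers, y is the line along which they close (so a half turn about z gives the same grasp; the last joint's range is limited). The gripper opens to 93 mm and grips with 3 to 60 N. Pads are 15 mm wide; open, the fingers measure 128 mm over their backs; the gripper's body (75 mm by 188 mm) begins 65 mm behind the grasp point.
Start: joints at [1.028, 0.13, 1.488, -0, 1.523, -0.085], TCP at [0.265, 0.538, 0.236] pointing down, gripper open.
Joint ranges: [-2.96, 2.96], [-0.89, 2.26], [0.02, 2.5], [-1.34, 4.48], [0, 2.73], [-2.66, 2.66]. Speed limits (rad/s): [2.39, 2.39, 2.79, 3.14, 3.14, 3.14].

## Interface

Orientations are given as a rotation vector (axis times angle).
In Python, from plant import telemetry, viewer, order gives the robot as it stands.
- The arm moves only by the tool send_rows, never from a script. Its argument "plan" is a list that holds one entry, the list of rows, each a list of 5 numbers: the closure, from -1 (fully open) to 1 (shut), then the shift along the world's x, y, z normalised to -1 to 1, where 1 is 0.2 m, then the turn about the world's z normalised to -1 to 1, where 1 is 60 degrees. A call has 1 to 20 rows; each row is the pose to reach, as a shift and turn from the pose commanded when the call began; what a row does not reach only later rows make up. A row lasts 1/12 s, in which the tool goes at most 41.7 mm and 7.16 degrees, less where a joint would pass 70% of its speed; a pose out of reach is approached as far as the arm can. A call with a number of a shift or a turn outside -1 to 1 is refused whole. A call with a gripper value outside its range is refused whole. The fingers move at their own pace and stop on an object; "force" is the grip in N (left out, the last holds). Time passes only in rows, so rows that repeat a pose let the fingers close. It gives the time, the measured TCP pose, the force, the opening and the grip force at its end, in the units of the state.
- telemetry.read_state(): the state, without advancing time (a new reading comes with each control period).
- viewer.read_camera(name): name is "scene" or "top"; returns (picture, depth): 384x512x3 uint8, blue, green, red; 384x512 float32, m along the optical axis (not along the pixel's ray), 0 where there is no reading.
- viewer.calibration(name): a dict with "camera_matrix" (3x3 intrinsics, pixels), "dist_coeffs" ([k1, k2, p1, p2, k3] as OpenCV has them; the pictures are not rectified), "extrinsics" (4x4, takes a point from camera to world coordinates). Camera axes: x right, y up, looking along -z (the intrinsics and any distortion apply to the point x, -y, -z); pixel columns grow to the right and rows downward; lengths in m; the calibration is good to about 2 mm. A picture is of the moment at which its call begins. calibration takes no time and is no camera call.
- order.close_job(): hands the job in; it is judged then, once.
The state is a dict: "t": time; "q": joint angles; "dq": joint speeds; "joint_torque": joint torques, N m; "tool_pos": TCP position; "orientation": TCP orientation; "force": force on the tool from outside, world axes, zero at the start; "wrist_torque": the same for the moment, N m; "opening": finger opening in m; "gripper_force": force on a finger pad.
Only numpy, scipy, OpenCV 4.12 (cv2) and the standard library are available. Lean on these libraries where they do the work, as an engineer would, in place of code of your own. Each camera call takes 0.05 s, during which the arm holds its last target. There are 200 camera calls.

## Working session

There is one attempt and no reset: what is moved stays moved. The work goes in short steps, Python scripts to look and compute and a tool call to move; the robot and the scene stay as the last step left them, time stands still between calls to the robot, and variables do not carry over. Pictures are saved under pics/ and viewed, at most 10 in all, crops included, and the job is handed in when it is done.

Besides the shell and the picture viewer there is one more tool, called after "Call:" as a command line: name --argument value ..., lists and objects as JSON in quotes. send_rows: Moves the arm, as the interface text tells. Scaled input: -1 to 1 covers 0.2 m each way for a shift and 60 degrees each way for a turn. Its arguments: {"type":"object","properties":{"plan":{"type":"array"},"force":{"type":"number"}},"required":["plan"]}

```bash
ls; mkdir -p pics; cat > h.py <<'E'
import numpy as np, cv2
from plant import telemetry, viewer, order
def cloud(name):
    im,d=viewer.read_camera(name); c=viewer.calibration(name)
    K=np.array(c["camera_matrix"]);D=np.array(c["dist_coeffs"]);T=np.array(c["extrinsics"])
    h,w=d.shape; u,v=np.meshgrid(np.arange(w),np.arange(h))
    p=cv2.undistortPoints(np.stack([u,v],-1).reshape(-1,1,2).astype(np.float64),K,D).reshape(h,w,2)
    P=np.stack([p[...,0]*d,-p[...,1]*d,-d],-1)@T[:3,:3].T+T[:3,3]
    P[d==0]=np.nan
    return im,d,P
E
python3 - <<'E'
from h import *
print(telemetry.read_state())
for n in("scene","top"):
    im,d,P=cloud(n); cv2.imwrite(f"pics/{n}0.png",im); np.save(f"{n}0.npy",P)
    print(n,np.array(viewer.calibration(n)["extrinsics"]).round(3).tolist())
E
```

```text
pics
{'t': 0.0, 'q': array([ 1.02758861e+00,  1.31155833e-01,  1.48925707e+00, -2.80491083e-07,
        1.52298656e+00, -8.53793328e-02]), 'dq': array([ 0.00016837, -0.00086106,  0.00081996,  0.00219381,  0.00045759,
        0.00082216]), 'joint_torque': array([ 6.47920842e-05, -5.59859169e+01, -4.91758919e+01,  7.66956504e-02,
        3.59883439e-02, -1.81343976e-04]), 'tool_pos': array([0.26489673, 0.53777201, 0.23460279]), 'orientation': array([-7.12763782e-01, -3.05909420e+00,  2.69876039e-03]), 'force': array([0.81007767, 0.22056629, 0.15474003]), 'wrist_torque': array([-0.00926379, -0.00464649, -0.03062529]), 'gripper_force': 0.0, 'opening': 0.0931146223558376}
scene [[0.859, 0.328, -0.393, 0.223], [-0.512, 0.569, -0.643, -0.552], [0.012, 0.754, 0.657, 0.821], [0.0, 0.0, 0.0, 1.0]]
top [[-0.105, 0.972, -0.209, 0.385], [-0.994, -0.103, 0.023, 0.018], [0.001, 0.21, 0.978, 1.094], [0.0, 0.0, 0.0, 1.0]]
```

```bash
sleep 1
```

```text
(no output)
```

View pics/scene0.png

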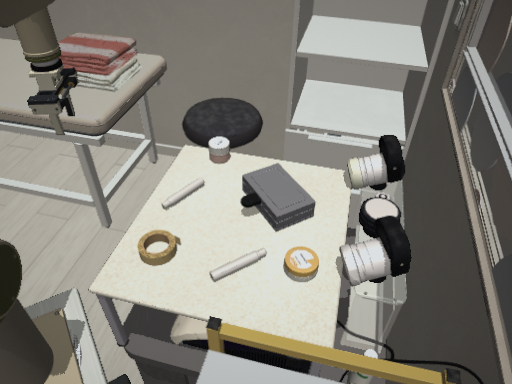

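View pics/top0.png

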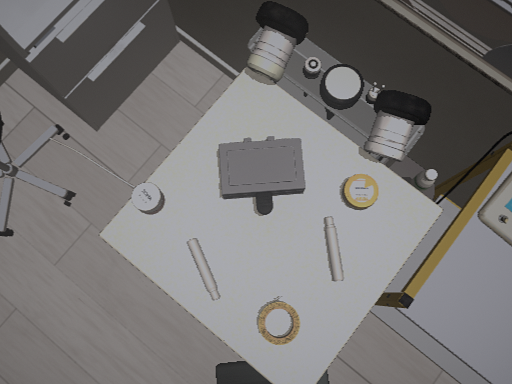

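The top view shows the case around (262,167), the tab at (264,203), the rods at (203,268) and (334,248), the tin at (361,190) and the pot at (147,198). A tape roll sits at (278,322). The arm is out of view.

```bash
python3 - <<'E'
from h import *
P=np.load("top0.npy"); im=cv2.imread("pics/top0.png")
Z=P[...,2]
print("table z",[P[v,u].round(4).tolist() for u,v in((250,250),(290,250),(180,230),(390,230),(260,120))])
m0=np.nanmedian(P[235:265,240:280,2]); print(m0)
def blob(name,u0,v0,u1,v1,lo,hi):
    s=P[v0:v1,u0:u1].reshape(-1,3); k=(s[:,2]>m0+lo)&(s[:,2]<m0+hi); s=s[k]
    r=cv2.minAreaRect(s[:,:2].astype(np.float32)*1000); b=cv2.boxPoints(r)
    c=s[:,:2].mean(0); w,V=np.linalg.eigh(np.cov((s[:,:2]-c).T)); a=V[:,1]
    print(name,len(s),"rect",np.round(r[0],1),np.round(r[1],1),round(r[2],1),"mean",c.round(4),"axis deg",np.degrees(np.arctan2(a[1],a[0])).round(1),"zmax",np.percentile(s[:,2],[50,95]).round(4))
    return s
blob("rodL",180,232,225,305,.006,.03)
blob("rodR",318,210,350,288,.006,.03)
blob("lid",210,130,312,205,.038,.06)
blob("case all",210,130,312,220,.008,.06)
blob("tab",252,199,276,216,.02,.06)
blob("tin",340,170,382,212,.02,.04)
blob("pot",128,178,166,216,.035,.07)
blob("tape",250,295,305,345,.005,.07)
E
```

```text
table z [[0.4629, 0.0235, 0.2059], [0.4552, -0.0501, 0.205], [0.5135, 0.1494, 0.2068], [0.4727, -0.2408, 0.2028], [0.7139, -0.0218, 0.2041]]
0.20506496115008832
rodL 690 rect [437.3 109.8] [116.5  19.9] 18.5 mean [0.4386 0.1096] axis deg -161.7 zmax [0.2231 0.2267]
rodR 674 rect [ 449.6 -128.9] [116.5  20.2] 1.0 mean [ 0.4469 -0.1277] axis deg -179.0 zmax [0.2231 0.2264]
lid 4469 rect [598.  -13.1] [152.  120.5] 88.3 mean [ 0.6054 -0.0132] axis deg 88.3 zmax [0.2509 0.2537]
case all 4885 rect [597.7 -13.2] [151.9 153.2] 88.5 mean [ 0.6024 -0.013 ] axis deg 88.3 zmax [0.2507 0.2537]
tab 230 rect [534.7 -10.6] [30.8 27. ] 83.4 mean [ 0.5356 -0.0109] axis deg 59.7 zmax [0.2472 0.2496]
tin 968 rect [ 547.4 -191. ] [63.2 63. ] 87.0 mean [ 0.547  -0.1902] axis deg 126.9 zmax [0.2346 0.2371]
pot 711 rect [573.9 198. ] [51.5 52.2] 83.5 mean [0.5727 0.1975] axis deg -140.5 zmax [0.2548 0.2574]
tape 807 rect [329.9 -14.7] [72.2 72. ] 36.6 mean [ 0.329  -0.0149] axis deg -156.0 zmax [0.2286 0.2313]
```

```bash
python3 - <<'E'
from h import *
from scipy.spatial.transform import Rotation as R
P=np.load("top0.npy"); m0=.2051
s=P[125:225,205:315].reshape(-1,3); s=s[(s[:,2]>m0+.035)&(s[:,2]<m0+.06)]
def edges(yaw):
    c,sn=np.cos(yaw),np.sin(yaw); X=s[:,0]*c+s[:,1]*sn; Y=-s[:,0]*sn+s[:,1]*c
    return X,Y
for d in(-2.5,-1.7,-1):
    X,Y=edges(np.radians(d)); q=Y-np.median(Y)
    b=np.arange(-.07,.071,.01)
    f=[(X[abs(q-k)<.006].min()*1000).round(1) for k in b]; g=[(X[abs(q-k)<.006].max()*1000).round(1) for k in b]
    print(d,"front",f,"back",g); print("Yext",np.percentile(Y,[.3,99.7]).round(4))
    l=[(Y[(abs(X-x)<.006)].min().round(4),Y[(abs(X-x)<.006)].max().round(4)) for x in np.arange(.51,.67,.02)]; print(l)
r=R.from_rotvec(telemetry.read_state()['orientation']); print(r.as_matrix().round(3))
# rod profile heights along axis
for n,(u0,v0,u1,v1),c,a in(("L",(180,232,225,305),(.4373,.1098),18.5),("R",(318,210,350,288),(.4496,-.1289),1)):
    s2=P[v0:v1,u0:u1].reshape(-1,3); s2=s2[s2[:,2]>m0+.006]; a=np.radians(a)
    t=(s2[:,0]-c[0])*np.cos(a)+(s2[:,1]-c[1])*np.sin(a); w=-(s2[:,0]-c[0])*np.sin(a)+(s2[:,1]-c[1])*np.cos(a)
    for k in np.arange(-.055,.056,.01):
        j=abs(t-k)<.005; print(n,round(k,3),(w[j].min()*1e3).round(1),(w[j].max()*1e3).round(1),(s2[j,2].max()-m0).round(4),end=' | ')
    print()
E
```

```text
-2.5 front [np.float64(562.3), np.float64(562.2), np.float64(561.8), np.float64(561.8), np.float64(561.8), np.float64(534.7), np.float64(522.1), np.float64(521.1), np.float64(523.1), np.float64(547.4), np.float64(560.6), np.float64(561.0), np.float64(560.4), np.float64(560.7), np.float64(560.6)] back [np.float64(658.9), np.float64(659.2), np.float64(658.2), np.float64(658.2), np.float64(656.7), np.float64(657.9), np.float64(657.7), np.float64(657.2), np.float64(658.1), np.float64(656.1), np.float64(657.6), np.float64(656.6), np.float64(656.3), np.float64(657.2), np.float64(655.9)]
Yext [-0.0623  0.0886]Traceback (most recent call last):
  File "<stdin>", line 13, in <module>
    return umr_minimum(a, axis, None, out, keepdims, initial, where)
ValueError: zero-size array to reduction operation minimum which has no identity
```

```bash
python3 - <<'E'
from h import *
from scipy.spatial.transform import Rotation as R
P=np.load("top0.npy"); m0=.2051
s=P[125:225,205:315].reshape(-1,3); s=s[(s[:,2]>m0+.035)&(s[:,2]<m0+.06)]
y=np.radians(-1.65); ex=np.array([np.cos(y),np.sin(y)]); ey=np.array([-ex[1],ex[0]])
X=s[:,:2]@ex; Y=s[:,:2]@ey; q=Y-np.median(Y); j=abs(q)>.03
f=np.median([X[abs(q-k)<.004].min() for k in np.r_[np.arange(-.07,-.03,.008),np.arange(.03,.07,.008)]])
b=np.median([X[abs(q-k)<.004].max() for k in np.r_[np.arange(-.07,-.03,.008),np.arange(.03,.07,.008)]])
yl=np.median([Y[abs(X-x)<.004].min() for x in np.arange(.575,.65,.008)]);yh=np.median([Y[abs(X-x)<.004].max() for x in np.arange(.575,.65,.008)])
t=Y[X<f-.006]; print("f,b",f,b,"y",yl,yh,"tab y",t.min(),t.max(),"tip",X.min())
xm,ym=(f+b)/2,(yl+yh)/2
W=lambda dx,dy:(ex*(xm+dx)+ey*(ym+dy)).round(4)
print("case",W(0,0),"hinge",W(48,0) if 0 else W(.048,0),"tab",W(-.066,0),"pf",W(-.023,0),"pb",W(.023,0))
print(R.from_rotvec(telemetry.read_state()['orientation']).as_matrix().round(3))
for n,(u0,v0,u1,v1),c,a in(("L",(180,232,225,305),(.4373,.1098),18.5),("R",(318,210,350,288),(.4496,-.1289),1)):
    s2=P[v0:v1,u0:u1].reshape(-1,3); s2=s2[s2[:,2]>m0+.005]; a=np.radians(a)
    t=(s2[:,0]-c[0])*np.cos(a)+(s2[:,1]-c[1])*np.sin(a); w=-(s2[:,0]-c[0])*np.sin(a)+(s2[:,1]-c[1])*np.cos(a)
    for k in np.arange(-.055,.056,.01):
        j=abs(t-k)<.005; print(n,round(k*1e3),*(np.array([w[j].min(),w[j].max(),s2[j,2].max()-m0])*1e3).round(1),end=' | ')
    print()
E
```

```text
f,b 0.5615534871499868 0.6575280401263831 y -0.07154353010904285 0.07937624395383835 tab y -0.010757301217265982 0.019118701756043147 tip 0.5212208101803343
case [ 0.6094 -0.0136] hinge [ 0.6574 -0.015 ] tab [ 0.5434 -0.0117] pf [ 0.5864 -0.013 ] pb [ 0.6324 -0.0143]
[[-0.897  0.442 -0.001]
 [ 0.442  0.897 -0.001]
 [ 0.    -0.002 -1.   ]]
L -55 -7.2 7.1 20.6 | L -45 -8.0 8.0 21.8 | L -35 -9.6 9.3 21.8 | L -25 -9.8 9.9 23.6 | L -15 -9.8 9.7 24.1 | L -5 -10.0 9.4 24.4 | L 5 -35.3 9.5 23.0 | L 15 -10.0 9.9 21.6 | L 25 -9.9 9.9 23.2 | L 35 -9.9 9.3 22.8 | L 45 -10.0 9.3 22.8 | L 55 -9.9 9.8 21.9 | 
R -55 -8.5 9.9 21.4 | R -45 -9.1 10.1 23.4 | R -35 -10.1 10.0 23.0 | R -25 -22.6 9.8 22.7 | R -15 -9.4 10.0 22.5 | R -5 -9.2 9.8 22.4 | R 5 -9.2 10.0 22.9 | R 15 -8.5 10.0 23.5 | R 25 -9.7 10.0 22.4 | R 35 -9.5 9.9 21.9 | R 45 -7.0 7.8 20.3 | R 55 -6.7 8.1 18.7 |
```

```bash
python3 - <<'E'
from h import *
P=np.load("scene0.npy"); t=np.array([.2649,.5378,.2346]); a=np.radians(63.8)
ey=np.array([np.cos(a),np.sin(a)]); ex=np.array([ey[1],-ey[0]])
q=P.reshape(-1,3)-t; X=q[:,:2]@ex; Y=q[:,:2]@ey; Z=q[:,2]
k=(abs(X)<.15)&(abs(Y)<.15)&(Z>-.03)&(Z<.35)
for z in np.arange(-.02,.3,.01):
    j=k&(abs(Z-z)<.005)
    if j.sum()>2: print(round(z,2),j.sum(),"x",np.percentile(X[j],[2,98]).round(3),"y",np.percentile(Y[j],[2,98]).round(3))
T=np.load("top0.npy")
# obstacles within reach of the arm above shelf and beyond the table
for P,n in((T,'top'),(np.load("scene0.npy"),'scene')):
    s=P.reshape(-1,3); j=(s[:,0]>.6)&(s[:,0]<.95)&(abs(s[:,1])<.3)&(s[:,2]>.27)
    H,xe,ye=np.histogram2d(s[j,0],s[j,1],bins=[np.arange(.6,.96,.05),np.arange(-.3,.31,.1)]); print(n);print(H.astype(int))
E
```

```text
-0.01 32 x [-0.007  0.011] y [-0.058  0.058]
0.0 55 x [-0.009  0.01 ] y [-0.063  0.057]
0.01 48 x [-0.008  0.009] y [-0.064  0.062]
0.02 55 x [-0.008  0.009] y [-0.063  0.055]
0.03 47 x [-0.006  0.01 ] y [-0.065  0.058]
0.04 50 x [-0.007  0.011] y [-0.066  0.057]
0.05 46 x [-0.007  0.012] y [-0.067  0.059]
0.06 16 x [-0.006  0.006] y [-0.067  0.051]
0.07 78 x [-0.033  0.035] y [-0.089  0.08 ]
0.08 174 x [-0.03   0.037] y [-0.089  0.075]
0.09 213 x [-0.031  0.037] y [-0.094  0.08 ]
0.1 164 x [-0.032  0.036] y [-0.095  0.083]
0.11 524 x [-0.031  0.036] y [-0.097  0.086]
0.12 109 x [-0.017  0.024] y [-0.043  0.014]
0.13 92 x [-0.016  0.02 ] y [-0.043  0.012]
0.14 69 x [-0.018  0.02 ] y [-0.043 -0.015]
0.15 101 x [-0.032  0.036] y [-0.043  0.005]
0.16 180 x [-0.034  0.037] y [-0.044  0.003]
0.17 169 x [-0.035  0.036] y [-0.04   0.016]
0.18 63 x [-0.02   0.031] y [-0.035 -0.002]
0.19 141 x [-0.029  0.042] y [-0.045  0.01 ]
0.2 140 x [-0.032  0.042] y [-0.044 -0.002]
0.21 164 x [-0.031  0.041] y [-0.043  0.006]
0.22 154 x [-0.03   0.042] y [-0.043  0.006]
0.23 156 x [-0.029  0.042] y [-0.043  0.005]
0.24 154 x [-0.032  0.041] y [-0.043  0.005]
0.25 169 x [-0.03   0.041] y [-0.044  0.001]
0.26 160 x [-0.03   0.041] y [-0.043  0.003]
0.27 167 x [-0.028  0.04 ] y [-0.043  0.003]
0.28 144 x [-0.017  0.04 ] y [-0.042  0.009]
0.29 111 x [-0.001  0.042] y [-0.043  0.001]
top
[[ 218    0    0    0    0    0]
 [1372    0    0    0    0    0]
 [  56    0    0    0    0    0]
 [   0    0    0    0    0    0]
 [   1  203  518    0    0    0]
 [ 309   93  940    0    0    0]
 [   0    0    1    0    0    0]]
scene
[[ 343    0    0    0    0    0]
 [ 996    0    0    0    0    0]
 [   2    0    0    0    0    0]
 [   0    0    0    0    0    0]
 [ 222  272  273    0    0    0]
 [1448  117  284    0    0    0]
 [1635  131    0    0    0    0]]
```

Call:
send_rows --plan '[[[-1,0,0,0.3,0],[-1,0.1,-0.2,0.5,0.1],[-1,0.25,-0.5,0.6,0.2],[-1,0.4,-0.8,0.6,0.3],[-1,0.5,-1,0.6,0.409],[-1,0.5,-1,0.6,0.409],[-1,0.5,-1,0.6,0.409]]]' --force 10

```text
t: 0.68
tool_pos: [0.3655, 0.3363, 0.3558]
orientation: [0.044, 3.141, -0.0]
force: [0.0, -0.2, -0.0]
opening: 0.0929
gripper_force: 0.0
```

Call:
send_rows --plan '[[[-1,0.15,-0.25,0,0],[-1,0.25,-0.5,0,0],[-1,0.4,-0.75,0,0],[-1,0.5,-1,0,0],[-1,0.5,-1,0,0],[-1,0.5,-1,0,0]]]'

```text
t: 1.18
tool_pos: [0.4664, 0.1338, 0.3551]
orientation: [-0.052, -3.141, 0.003]
force: [0.4, -0.4, 0.6]
opening: 0.0926
gripper_force: 0.0
```

```bash
python3 - <<'E'
from h import *
P=np.concatenate([np.load("top0.npy").reshape(-1,3),np.load("scene0.npy").reshape(-1,3)])
for lo,hi in((.25,.35),(.35,.45),(.45,.7)):
  for y0 in(-.2,-.1,0):
    j=(P[:,0]>.68)&(P[:,0]<1)&(P[:,1]>y0)&(P[:,1]<y0+.1)&(P[:,2]>lo)&(P[:,2]<hi)
    print(lo,y0,j.sum(),np.percentile(P[j,0],1).round(3) if j.sum()>5 else '')
s=telemetry.read_state(); from scipy.spatial.transform import Rotation as R
m=R.from_rotvec(s['orientation']).as_matrix(); print(s['t'],s['tool_pos'],np.degrees(np.arctan2(m[1,1],m[0,1])),m[:,2].round(3))
E
```

```text
0.25 -0.2 2782 0.712
0.25 -0.1 3491 0.786
0.25 0 0 
0.35 -0.2 139 0.954
0.35 -0.1 0 
0.35 0 0 
0.45 -0.2 807 0.923
0.45 -0.1 0 
0.45 0 0 
1.1833 [0.4663767  0.13383371 0.35508501] 88.11829880073547 [-0.    -0.002 -1.   ]
```

Call:
send_rows --plan '[[[-1,0.12,-0.2,0,0],[-1,0.25,-0.4,0,0],[-1,0.38,-0.6,0,0],[-1,0.38,-0.73,-0.15,0.004],[-1,0.38,-0.73,-0.3,0.004],[-1,0.38,-0.73,-0.3,0.004],[-1,0.38,-0.73,-0.3,0.004]]]'

```text
t: 1.77
tool_pos: [0.5395, -0.0078, 0.2932]
orientation: [-0.042, -3.135, -0.002]
force: [0.9, 0.6, 0.4]
opening: 0.0932
gripper_force: 0.0
```

```bash
cat >> h.py <<'E'
def st():
    from scipy.spatial.transform import Rotation as R
    s=telemetry.read_state(); m=R.from_rotvec(s['orientation']).as_matrix()
    print("t",round(s['t'],2),"tcp",s['tool_pos'].round(4),"yaw",np.degrees(np.arctan2(m[1,1],m[0,1])).round(2),"F",s['force'].round(1),"op",round(s['opening'],4),"gf",round(s['gripper_force'],1))
E
python3 - <<'E'
from h import *
for i in range(3): st(); im,d,P=cloud("scene")
cv2.imwrite("pics/a.png",im[130:290,180:370])
E
```

```text
t 1.77 tcp [ 0.5395 -0.0078  0.2932] yaw 88.46 F [0.9 0.6 0.4] op 0.0932 gf 0.0
t 1.82 tcp [ 0.5406 -0.0072  0.2959] yaw 88.54 F [ 0.6 -0.1  0.1] op 0.0929 gf 0.0
t 1.87 tcp [ 0.5414 -0.0068  0.2975] yaw 88.6 F [-0.3  0.4 -0.4] op 0.0928 gf 0.0
```

Call:
send_rows --plan '[[[-1,0.007,-0.019,-0.08,0],[-1,0.007,-0.019,-0.16,0],[-1,0.007,-0.019,-0.21,0],[-1,0.007,-0.019,-0.235,0],[-1,0.007,-0.019,-0.235,0],[1,0.007,-0.019,-0.235,0],[1,0.007,-0.019,-0.235,0],[1,0.007,-0.019,-0.235,0],[1,0.007,-0.019,-0.235,0],[1,0.007,-0.019,-0.235,0],[1,0.007,-0.019,-0.235,0],[1,0.007,-0.019,-0.235,0],[1,0.007,-0.019,-0.235,0]]]' --force 12

```text
t: 3.0
tool_pos: [0.5425, -0.0116, 0.2486]
orientation: [-0.04, -3.141, 0.0]
force: [0.3, -0.7, 0.1]
opening: 0.0442
gripper_force: 0.0
```

```bash
python3 - <<'E'
from h import *
st(); im,d,P=cloud("scene"); st()
cv2.imwrite("pics/a1.png",cv2.resize(im[110:290,170:370],None,fx=3,fy=3))
# arc: offsets from grip start (contact point 115 out, +9 above hinge), in units of 0.2 m; y drift along case x
y=np.radians(-1.65)
for th in np.arange(0,2.21,.055):
    x=-.115*np.cos(th)+.009*np.sin(th)+.115; z=.115*np.sin(th)+.009*np.cos(th)-.009
    print(round(th,3),*(np.array([x*np.cos(y),x*np.sin(y),z])/.2).round(3))
E
```

```text
t 3.0 tcp [ 0.5425 -0.0116  0.2486] yaw 88.54 F [ 0.3 -0.7  0.1] op 0.0442 gf 0.0
t 3.05 tcp [ 0.5426 -0.0116  0.2486] yaw 88.55 F [-0.1 -0.9  1. ] op 0.0402 gf 0.0
0.0 0.0 -0.0 0.0
0.055 0.003 -0.0 0.032
0.11 0.008 -0.0 0.063
0.165 0.015 -0.0 0.094
0.22 0.024 -0.001 0.124
0.275 0.034 -0.001 0.154
0.33 0.046 -0.001 0.184
0.385 0.059 -0.002 0.213
0.44 0.074 -0.002 0.241
0.495 0.09 -0.003 0.268
0.55 0.108 -0.003 0.294
0.605 0.128 -0.004 0.319
0.66 0.148 -0.004 0.343
0.715 0.17 -0.005 0.366
0.77 0.193 -0.006 0.388
0.825 0.218 -0.006 0.408
0.88 0.243 -0.007 0.427
0.935 0.27 -0.008 0.444
0.99 0.297 -0.009 0.46
1.045 0.325 -0.009 0.475
1.1 0.354 -0.01 0.488
1.155 0.384 -0.011 0.499
1.21 0.414 -0.012 0.509
1.265 0.445 -0.013 0.517
1.32 0.476 -0.014 0.523
1.375 0.507 -0.015 0.528
1.43 0.539 -0.016 0.531
1.485 0.57 -0.016 0.532
1.54 0.602 -0.017 0.531
1.595 0.634 -0.018 0.529
1.65 0.665 -0.019 0.525
1.705 0.696 -0.02 0.519
1.76 0.727 -0.021 0.511
1.815 0.757 -0.022 0.502
1.87 0.787 -0.023 0.491
1.925 0.816 -0.024 0.479
1.98 0.845 -0.024 0.465
2.035 0.872 -0.025 0.449
2.09 0.899 -0.026 0.432
2.145 0.925 -0.027 0.413
2.2 0.949 -0.027 0.393
```

View pics/a1.png

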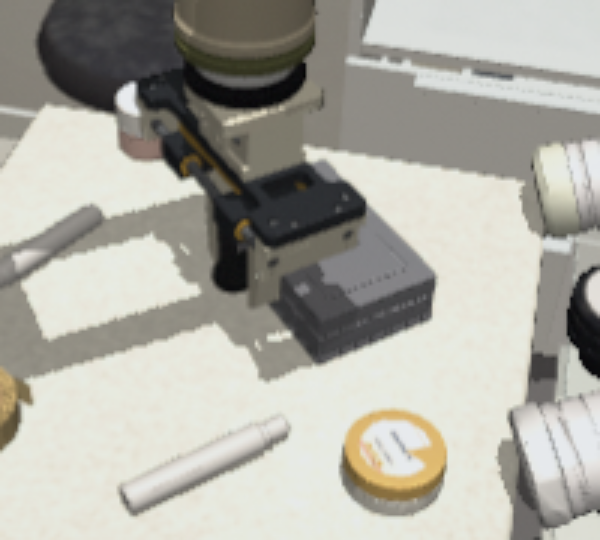

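The picture shows the jaws straddling the tab (around (235,275) in the crop), still closing. I'll finish the pinch first.

Call:
send_rows --plan '[[[1,0,0,0,0],[1,0,0,0,0],[1,0,0,0,0],[1,0,0,0,0],[1,0,0,0,0]]]'

```text
t: 3.47
tool_pos: [0.5425, -0.0112, 0.2485]
orientation: [-0.039, -3.141, -0.001]
force: [-0.2, 4.3, 0.2]
opening: 0.0303
gripper_force: 12.0
```

Call:
send_rows --plan '[[[1,0.003,0,0.032,0],[1,0.008,0,0.063,0],[1,0.015,0,0.094,0],[1,0.024,0,0.124,0],[1,0.034,0,0.154,0],[1,0.046,0,0.184,0],[1,0.059,0,0.213,0],[1,0.074,0,0.241,0],[1,0.09,0,0.268,0],[1,0.108,-0.003,0.294,0],[1,0.128,-0.004,0.319,0],[1,0.148,-0.004,0.343,0],[1,0.17,-0.005,0.366,0]]]'

```text
t: 4.55
tool_pos: [0.5769, -0.0122, 0.3222]
orientation: [-0.039, -3.141, -0.001]
force: [0.0, 5.1, -2.5]
opening: 0.0293
gripper_force: 12.0
```

```bash
python3 - <<'E'
from h import *
st(); im,d,P=cloud("scene"); st()
cv2.imwrite("pics/a2.png",cv2.resize(im[110:290,170:370],None,fx=3,fy=3))
E
```

```text
t 4.55 tcp [ 0.5769 -0.0122  0.3222] yaw 88.57 F [ 0.   5.1 -2.5] op 0.0293 gf 12.0
t 4.6 tcp [ 0.5778 -0.0123  0.3231] yaw 88.57 F [-0.3  5.2 -2.3] op 0.0299 gf 12.0
```

View pics/a2.png

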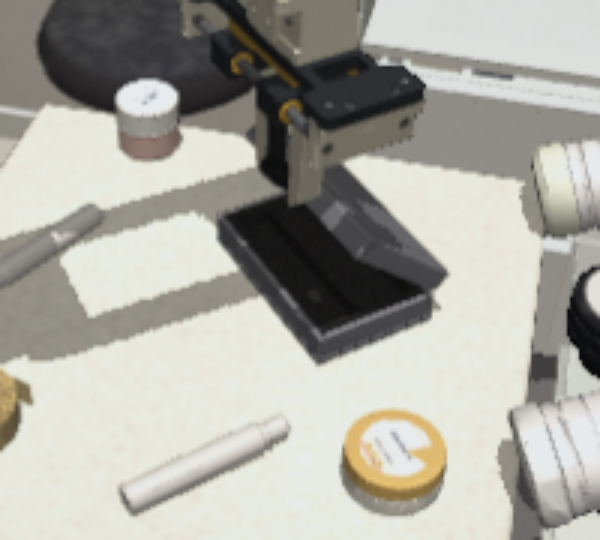

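The lid is up about 40°, with the tab between the pads (around (300,185)). I'll carry on along the arc.

Call:
send_rows --plan '[[[1,0.023,0,0.022,0],[1,0.048,0,0.042,0],[1,0.073,0,0.061,0],[1,0.1,0,0.078,0],[1,0.127,-0.003,0.094,0],[1,0.155,-0.004,0.109,0],[1,0.184,-0.005,0.122,0],[1,0.214,-0.006,0.133,0],[1,0.244,-0.007,0.143,0],[1,0.275,-0.008,0.151,0],[1,0.306,-0.009,0.157,0],[1,0.337,-0.01,0.162,0],[1,0.369,-0.011,0.165,0],[1,0.4,-0.011,0.166,0],[1,0.432,-0.012,0.165,0],[1,0.464,-0.013,0.163,0],[1,0.495,-0.014,0.159,0]]]'

```text
t: 6.02
tool_pos: [0.6764, -0.0153, 0.3543]
orientation: [0.039, 3.14, 0.0]
force: [-0.3, 5.6, 2.3]
opening: 0.0301
gripper_force: 12.0
```

Call:
send_rows --plan '[[[1,0.031,-0.001,-0.006,0],[1,0.062,-0.002,-0.014,0],[1,0.092,-0.003,-0.023,0],[1,0.122,-0.004,-0.034,0],[1,0.151,-0.005,-0.046,0],[1,0.18,-0.005,-0.06,0],[1,0.207,-0.006,-0.076,0],[1,0.234,-0.007,-0.093,0],[1,0.247,-0.008,-0.102,0],[1,0.26,-0.008,-0.112,0],[1,0.268,-0.008,-0.118,0],[1,0.268,-0.008,-0.118,0]]]'

```text
t: 7.02
tool_pos: [0.7304, -0.0169, 0.3302]
orientation: [0.04, 3.139, 0.0]
force: [3.2, 5.8, 3.6]
opening: 0.0301
gripper_force: 12.0
```

```bash
python3 - <<'E'
from h import *
st(); im,d,P=cloud("scene"); st()
cv2.imwrite("pics/a3.png",cv2.resize(im[110:290,170:370],None,fx=3,fy=3))
E
```

```text
t 7.02 tcp [ 0.7304 -0.0169  0.3302] yaw 88.56 F [3.2 5.8 3.6] op 0.0301 gf 12.0
t 7.07 tcp [ 0.7303 -0.0169  0.3303] yaw 88.56 F [2.8 4.2 3. ] op 0.0295 gf 12.0
```

View pics/a3.png

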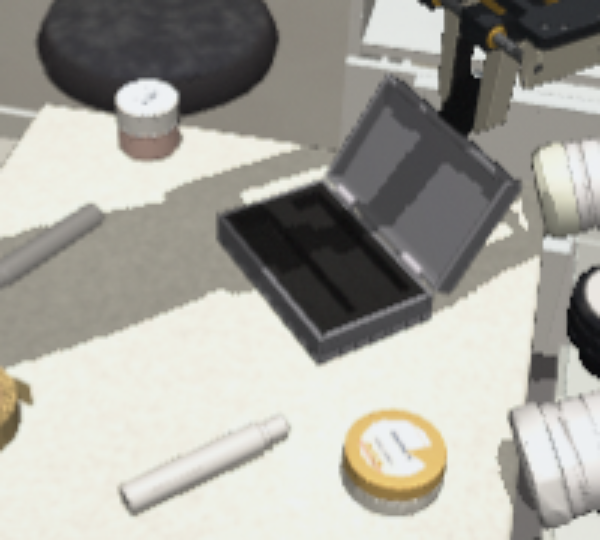

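The lid is leaning right back, the jaws are on the tab (around (465,110)), and both pockets are visible. Next I'll release and rise.

Call:
send_rows --plan '[[[-0.2,0,0,0,0],[-0.2,0,0,0,0],[-0.2,0,0,0,0],[-0.2,0,0,0,0],[-0.2,0,0,0,0],[-0.2,0,0,0.1,0],[-0.2,0,0,0.25,0],[-0.4,-0.1,0,0.4,0],[-0.6,-0.3,-0.1,0.4,0],[-0.8,-0.5,-0.15,0.4,0],[-1,-0.7,-0.2,0.4,0],[-1,-0.9,-0.25,0.4,0],[-1,-1,-0.3,0.4,0]]]'

```text
t: 8.15
tool_pos: [0.5259, -0.0773, 0.4106]
orientation: [0.04, 3.141, -0.001]
force: [-1.0, 0.9, 0.7]
opening: 0.0904
gripper_force: 0.0
```

```bash
python3 - <<'E'
from h import *
st(); im,d,P=cloud("top"); st(); np.save("top1.npy",P)
# lid plane: points behind hinge
y=np.radians(-1.65); ex=np.array([np.cos(y),np.sin(y)]); ey=np.array([-ex[1],ex[0]])
q=P.reshape(-1,3); X=(q[:,:2]-[.6094,-.0136])@ex; Y=(q[:,:2]-[.6094,-.0136])@ey; Z=q[:,2]-.205
for x in np.arange(-.05,.14,.004):
    j=(abs(X-x)<.002)&(abs(Y)<.055)&(Z>0)&(Z<.16)
    c=(abs(X-x)<.002)&(abs(Y)<.012)&(Z>0)&(Z<.16)
    if j.sum()>3: print(round(x*1e3),j.sum(),"med",(np.median(Z[j])*1e3).round(1),"centre",(np.median(Z[c])*1e3).round(1) if c.sum() else '',end=' ; ')
E
```

```text
t 8.15 tcp [ 0.5259 -0.0773  0.4106] yaw 88.54 F [-1.   0.9  0.7] op 0.0904 gf 0.0
t 8.2 tcp [ 0.5244 -0.079   0.4115] yaw 88.46 F [ 2.7 -0.9  1.5] op 0.0921 gf 0.0
-50 19 med 2.7 centre  ; -46 71 med 21.4 centre  ; -42 29 med 26.4 centre  ; -38 27 med 25.9 centre  ; -34 8 med 13.2 centre  ; -30 31 med 12.1 centre  ; -26 30 med 12.2 centre  ; -22 26 med 12.8 centre  ; -18 25 med 11.9 centre  ; -14 28 med 12.4 centre  ; -10 54 med 15.7 centre  ; -6 30 med 26.5 centre  ; -2 27 med 26.4 centre  ; 2 28 med 26.1 centre  ; 6 30 med 26.1 centre  ; 10 12 med 26.2 centre  ; 14 15 med 12.1 centre  ; 18 30 med 12.0 centre  ; 22 30 med 12.6 centre  ; 26 25 med 12.8 centre  ; 30 27 med 13.5 centre  ; 34 24 med 12.0 centre  ; 38 61 med 23.4 centre  ; 42 32 med 26.7 centre 25.4 ; 46 79 med 26.8 centre 26.6 ; 50 89 med 29.8 centre 29.1 ; 54 60 med 29.6 centre 29.6 ; 58 70 med 26.3 centre 26.3 ; 62 85 med 24.1 centre 24.8 ; 66 111 med 27.5 centre 27.4 ; 70 122 med 33.0 centre 32.7 ; 74 124 med 38.6 centre 38.2 ; 78 125 med 43.8 centre 43.8 ; 82 123 med 49.5 centre 50.2 ; 86 124 med 54.9 centre 55.0 ; 90 136 med 60.3 centre 60.0 ; 94 129 med 66.0 centre 66.0 ; 98 137 med 71.4 centre 71.7 ; 102 210 med 78.6 centre 78.3 ; 106 229 med 84.7 centre 85.0 ; 110 134 med 102.0 centre 106.0 ; 114 90 med 109.4 centre 111.9 ; 118 91 med 115.6 centre 117.3 ; 122 61 med 122.3 centre 122.7 ; 126 64 med 127.8 centre 128.3 ; 130 36 med 132.4 centre 132.5 ; 134 26 med 132.8 centre 133.1 ; 138 10 med 130.6 centre 130.6 ;
```

Call:
send_rows --plan '[[[-0.3,-0.15,-0.1,-0.1,0.02],[0,-0.3,-0.2,-0.25,0.044],[0,-0.402,-0.2585,-0.4,0.044],[0,-0.402,-0.2585,-0.55,0.044],[0,-0.402,-0.2585,-0.7,0.044],[0,-0.402,-0.2585,-0.78,0.044],[0,-0.402,-0.2585,-0.84,0.044],[0,-0.402,-0.2585,-0.88,0.044],[0,-0.402,-0.2585,-0.902,0.044],[0,-0.402,-0.2585,-0.902,0.044],[1,-0.402,-0.2585,-0.902,0.044],[1,-0.402,-0.2585,-0.902,0.044],[1,-0.402,-0.2585,-0.902,0.044],[1,-0.402,-0.2585,-0.902,0.044],[1,-0.402,-0.2585,-0.902,0.044],[1,-0.402,-0.2585,-0.902,0.044],[1,-0.402,-0.2585,-0.902,0.044],[1,-0.402,-0.2585,-0.902,0.044]]]' --force 25

```text
t: 9.7
tool_pos: [0.4491, -0.1288, 0.2303]
orientation: [-0.033, 3.14, -0.001]
force: [0.2, 0.1, 4.1]
opening: 0.0197
gripper_force: 25.0
```

```bash
python3 - <<'E'
from h import *
st(); im,d,P=cloud("scene"); st()
cv2.imwrite("pics/b1.png",cv2.resize(im[170:320,150:340],None,fx=3,fy=3))
E
```

```text
t 9.7 tcp [ 0.4491 -0.1288  0.2303] yaw 91.19 F [0.2 0.1 4.1] op 0.0197 gf 25.0
t 9.75 tcp [ 0.4491 -0.1287  0.2302] yaw 91.19 F [-1.1  0.9  5.5] op 0.0198 gf 25.0
```

Call:
send_rows --plan '[[[1,0,0,0.02,0],[1,0,0,0.05,0],[1,0,0,0.1,0],[1,0,0,0.2,0],[1,0,0,0.35,0],[1,0,0,0.5,0],[1,0,0.05,0.6,-0.1],[1,0,0.1,0.65,-0.2],[1,0,0.15,0.65,-0.3],[1,0,0.2,0.65,-0.4],[1,0,0.25,0.65,-0.5],[1,0,0.3,0.65,-0.6],[1,0,0.35,0.65,-0.7],[1,0,0.4,0.65,-0.8],[1,0,0.45,0.65,-0.9],[1,0,0.5,0.65,-0.96],[1,0,0.5735,0.65,-1],[1,0,0.5735,0.65,-1]]]'

```text
t: 11.25
tool_pos: [0.4487, -0.0123, 0.3604]
orientation: [-1.544, -2.736, -0.001]
force: [0.4, 0.1, -1.7]
opening: 0.0198
gripper_force: 25.0
```

```bash
python3 - <<'E'
from h import *
st(); im,d,P=cloud("scene"); st()
cv2.imwrite("pics/b2.png",cv2.resize(im[120:310,120:340],None,fx=3,fy=3))
E
```

```text
t 11.25 tcp [ 0.4487 -0.0123  0.3604] yaw 31.14 F [ 0.4  0.1 -1.7] op 0.0198 gf 25.0
t 11.3 tcp [ 0.4487 -0.0132  0.3603] yaw 31.31 F [ 0.3 -0.4 -1.9] op 0.0196 gf 25.0
```

View pics/b2.png

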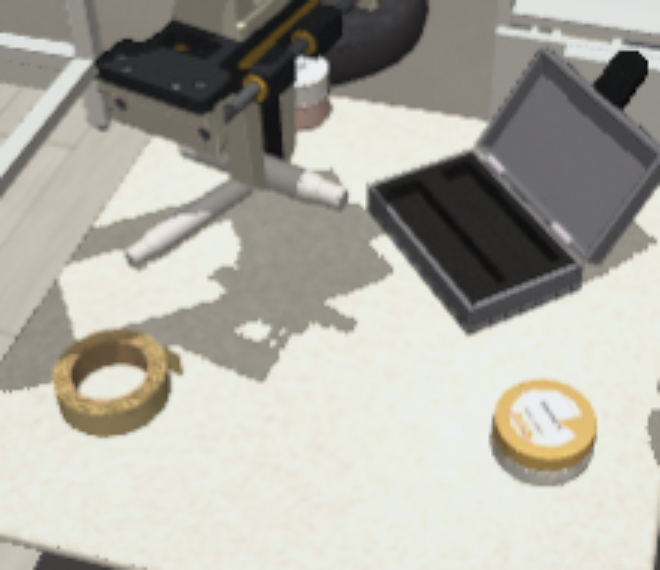

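The rod is held level at its middle, the lid stays open, and the pot and tin are untouched. Now over the back pocket.

Call:
send_rows --plan '[[[1,0.1,0,0,-0.1],[1,0.25,0,0,-0.2],[1,0.4,0,0,-0.3],[1,0.55,0,0,-0.4],[1,0.7,0,0,-0.5],[1,0.8,0,0,-0.544],[1,0.87,0,0,-0.544],[1,0.904,0,-0.05,-0.544],[1,0.904,0,-0.15,-0.544],[1,0.904,0,-0.25,-0.544],[1,0.904,0,-0.33,-0.544],[1,0.904,0,-0.4,-0.544],[1,0.904,0,-0.42,-0.544],[1,0.904,0,-0.42,-0.544],[1,0.904,0,-0.42,-0.544]]]'

```text
t: 12.55
tool_pos: [0.6296, -0.0142, 0.2763]
orientation: [2.249, 2.193, 0.001]
force: [-0.5, 0.2, -0.5]
opening: 0.0197
gripper_force: 25.0
```

```bash
python3 - <<'E'
from h import *
st(); im,d,P=cloud("scene"); st()
cv2.imwrite("pics/b3.png",cv2.resize(im[110:260,200:370],None,fx=4,fy=4)[:600])
y=np.radians(-1.65); ex=np.array([np.cos(y),np.sin(y)]); ey=np.array([-ex[1],ex[0]])
im,d,P=cloud("top")
q=P.reshape(-1,3); X=(q[:,:2]-[.6094,-.0136])@ex; Y=(q[:,:2]-[.6094,-.0136])@ey; Z=q[:,2]-.205
j=(X>-.02)&(X<.05)&(abs(Y)<.07)&(Z>.034)&(Z<.075)
for a in(-1,1):
    k=j&(Y*a>.01); print("rod end",a,k.sum(),"Y",np.percentile(Y[k],[1,99]).round(4),"X",np.percentile(X[k],[3,50,97]).round(4),"Ztop",np.percentile(Z[k],95).round(4))
E
```

```text
t 12.55 tcp [ 0.6296 -0.0142  0.2763] yaw -1.44 F [-0.5  0.2 -0.5] op 0.0197 gf 25.0
t 12.6 tcp [ 0.63   -0.0142  0.2771] yaw -1.44 F [-0.6 -0.2 -0.9] op 0.0199 gf 25.0
rod end -1 60 Y [-0.0579 -0.0449] X [0.0145 0.0198 0.0282] Ztop 0.066
rod end 1 137 Y [0.0372 0.0589] X [0.0113 0.019  0.0302] Ztop 0.0687
```

View pics/b3.png

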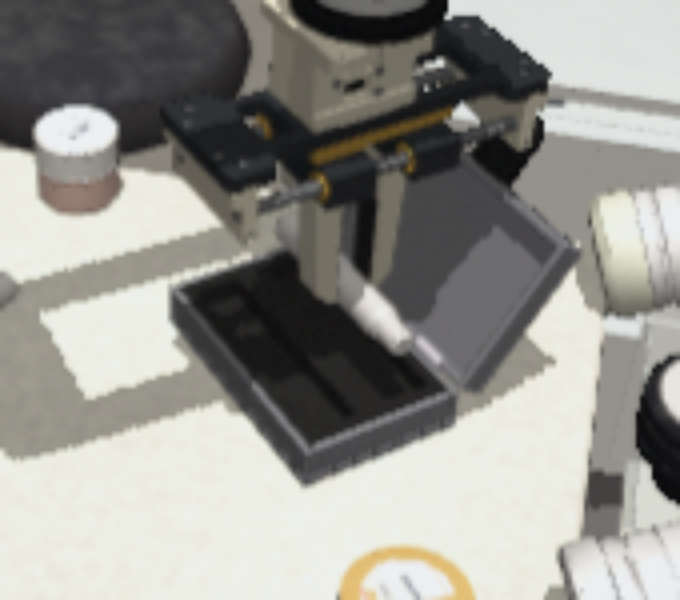

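The rod sits straight above the back pocket, with its centre 20–21 mm behind the case centre (the pocket is at 23 mm). The gripper body is close to the tab, so I'll lower it carefully.

Call:
send_rows --plan '[[[1,0,0,-0.03,0],[1,0,0,-0.06,0],[1,0,0,-0.085,0],[1,0,0,-0.1,0],[1,0,0,-0.11,0],[1,0,0,-0.11,0],[1,0,0,-0.11,0]]]'

```text
t: 13.23
tool_pos: [0.6295, -0.014, 0.2535]
orientation: [-2.249, -2.193, 0.0]
force: [-0.4, -0.2, -0.8]
opening: 0.0202
gripper_force: 25.0
```

Call:
send_rows --plan '[[[1,0,0,-0.005,0],[1,0,0,-0.01,0],[1,0,0,-0.01,0]]]'

```text
t: 13.48
tool_pos: [0.6296, -0.014, 0.2516]
orientation: [2.249, 2.193, 0.0]
force: [0.4, 0.4, -0.5]
opening: 0.0199
gripper_force: 25.0
```

Call:
send_rows --plan '[[[1,0,0,-0.003,0],[1,0,0,-0.006,0],[1,0,0,-0.006,0]]]'

```text
t: 13.73
tool_pos: [0.6295, -0.014, 0.2503]
orientation: [-2.249, -2.193, 0.0]
force: [-0.8, 0.7, -1.1]
opening: 0.0199
gripper_force: 25.0
```

Call:
send_rows --plan '[[[1,0,0,-0.003,0],[1,0,0,-0.005,0],[1,0,0,-0.005,0]]]'

```text
t: 13.98
tool_pos: [0.6295, -0.014, 0.2493]
orientation: [-2.249, -2.193, 0.0]
force: [-0.7, 0.2, -1.8]
opening: 0.0198
gripper_force: 25.0
```

Call:
send_rows --plan '[[[0.5,0,0,0,0],[0.5,0,0,0,0],[0.5,0,0,0,0],[0.5,0,0,0,0]]]'

```text
t: 14.32
tool_pos: [0.6297, -0.014, 0.2497]
orientation: [2.249, 2.193, 0.0]
force: [-0.2, -0.2, -0.4]
opening: 0.0234
gripper_force: 0.0
```

Call:
send_rows --plan '[[[0.5,0,0,0.02,0],[0.48,0,0,0.06,0],[0.45,0,0,0.12,0],[0.4,0,0,0.25,0],[0.3,-0.1,0,0.4,0],[0,-0.25,0.1,0.5,0],[0,-0.4,0.2,0.5,0],[0,-0.6,0.3,0.5,0],[0,-0.8,0.4,0.5,0],[0,-0.96,0.5,0.5,0],[0,-0.96,0.62,0.5,0],[0,-0.96,0.62,0.5,0]]]'

```text
t: 15.32
tool_pos: [0.436, 0.1131, 0.3519]
orientation: [2.245, 2.196, 0.007]
force: [1.4, 0.0, 1.7]
opening: 0.0465
gripper_force: 0.0
```

```bash
cat >> h.py <<'E'
def chk():
    y=np.radians(-1.65); ex=np.array([np.cos(y),np.sin(y)]); ey=np.array([-ex[1],ex[0]])
    im,d,P=cloud("top"); q=P.reshape(-1,3); X=(q[:,:2]-[.6094,-.0136])@ex; Y=(q[:,:2]-[.6094,-.0136])@ey; Z=q[:,2]-.205
    for n,c in(("front",-.023),("back",.023)):
        print(n,[(round(v,2),(X[j][Z[j]>.022].mean()*1e3).round(1) if (Z[j]>.022).any() else None,(np.percentile(Z[j],90)*1e3).round(1)) for v in np.arange(-.06,.061,.02) for j in[(abs(X-c)<.011)&(abs(Y-v)<.006)&(Z>0)&(Z<.06)] if j.any()])
    j=(X>.07)&(X<.1)&(abs(Y)<.05)&(Z<.15); print("lid slope deg",np.degrees(np.arctan(np.polyfit(X[j],Z[j],1)[0])).round(1))
    return im,P
E
python3 - <<'E'
from h import *
st(); im,P=chk(); st(); cv2.imwrite("pics/c1.png",im)
s=P[232:305,180:225].reshape(-1,3); s=s[(s[:,2]>.211)&(s[:,2]<.235)]
print(len(s),cv2.minAreaRect(s[:,:2].astype(np.float32)*1000))
E
```

```text
t 15.32 tcp [0.436  0.1131 0.3519] yaw -1.28 F [1.4 0.  1.7] op 0.0465 gf 0.0
front [(np.float64(-0.06), np.float64(-23.9), np.float64(26.8)), (np.float64(-0.04), None, np.float64(14.0)), (np.float64(-0.02), None, np.float64(14.2)), (np.float64(0.0), None, np.float64(14.0)), (np.float64(0.02), None, np.float64(14.4)), (np.float64(0.04), None, np.float64(14.3)), (np.float64(0.06), np.float64(-21.2), np.float64(26.6))]
back [(np.float64(-0.06), np.float64(22.2), np.float64(28.9)), (np.float64(-0.04), np.float64(19.8), np.float64(31.8)), (np.float64(-0.02), np.float64(20.2), np.float64(33.2)), (np.float64(0.0), np.float64(19.4), np.float64(33.3)), (np.float64(0.02), np.float64(19.9), np.float64(33.5)), (np.float64(0.04), np.float64(19.8), np.float64(32.9)), (np.float64(0.06), np.float64(20.7), np.float64(31.5))]
lid slope deg 53.6
t 15.37 tcp [0.437  0.1116 0.3516] yaw -1.27 F [0.6 0.1 0.1] op 0.0469 gf 0.0
0 ((0.0, 0.0), (0.0, 0.0), 0.0)
```

Call:
send_rows --plan '[[[0,0,0,0,-0.12],[0,0,0,0,-0.24],[0,0,0,0,-0.36],[0,0,0,0,-0.48],[0,0,0,0,-0.6],[0,0,0,0,-0.72],[0,0,0,0,-0.84],[0,0,0,0,-0.95],[0,0,0,0,-1],[0,0,0,0,-1]]]'

```text
t: 16.2
tool_pos: [0.4384, 0.1092, 0.3503]
orientation: [3.045, 0.769, 0.001]
force: [0.3, 0.1, 0.4]
opening: 0.0465
gripper_force: 0.0
```

Call:
send_rows --plan '[[[0,0,0,-0.05,-0.1],[0,0,0,-0.15,-0.167],[0,0,0,-0.25,-0.167],[0,0,0,-0.35,-0.167],[0,0,0,-0.44,-0.167],[0,0,0,-0.52,-0.167],[0,0,0,-0.57,-0.167],[0,0,0,-0.595,-0.167],[0,0,0,-0.595,-0.167],[0,0,0,-0.595,-0.167],[1,0,0,-0.595,-0.167],[1,0,0,-0.595,-0.167],[1,0,0,-0.595,-0.167],[1,0,0,-0.595,-0.167],[1,0,0,-0.595,-0.167],[1,0,0,-0.595,-0.167],[1,0,0,-0.595,-0.167],[1,0,0,-0.595,-0.167]]]'

```text
t: 17.7
tool_pos: [0.4378, 0.1101, 0.2308]
orientation: [-3.101, -0.506, -0.001]
force: [0.0, 0.1, 3.8]
opening: 0.0196
gripper_force: 25.0
```

```bash
python3 -c "
from h import *
st()"
```

```text
t 17.7 tcp [0.4378 0.1101 0.2308] yaw -71.46 F [0.  0.1 3.8] op 0.0196 gf 25.0
```

Call:
send_rows --plan '[[[1,0,0,0.02,0],[1,0,0,0.05,0],[1,0,0,0.1,0],[1,0,0,0.2,0],[1,0,0,0.35,0],[1,0,0,0.5,0],[1,0,-0.05,0.6,0.1],[1,0,-0.1,0.6,0.2],[1,0,-0.15,0.6,0.3],[1,0,-0.2,0.6,0.4],[1,0,-0.27,0.6,0.5],[1,0,-0.34,0.6,0.6],[1,0,-0.42,0.6,0.7],[1,0.1,-0.5,0.6,0.8],[1,0.2,-0.56,0.6,0.9],[1,0.3,-0.614,0.6,0.97],[1,0.3,-0.614,0.6,1],[1,0.3,-0.614,0.6,1]]]'

```text
t: 19.2
tool_pos: [0.498, -0.0135, 0.3505]
orientation: [-2.431, -1.988, 0.001]
force: [-0.3, 0.0, -1.2]
opening: 0.0194
gripper_force: 25.0
```

Call:
send_rows --plan '[[[1,0.1,0,0,0.08],[1,0.2,0,0,0.164],[1,0.3,0,0,0.164],[1,0.4,0,0,0.164],[1,0.445,0,-0.05,0.164],[1,0.445,0,-0.15,0.164],[1,0.445,0,-0.25,0.164],[1,0.445,0,-0.32,0.164],[1,0.445,0,-0.37,0.164],[1,0.445,0,-0.38,0.164],[1,0.445,0,-0.38,0.164],[1,0.445,0,-0.38,0.164]]]'

```text
t: 20.2
tool_pos: [0.5867, -0.0127, 0.2756]
orientation: [2.252, 2.189, 0.001]
force: [0.1, 0.2, -0.9]
opening: 0.0198
gripper_force: 25.0
```

```bash
python3 - <<'E'
from h import *
st(); im,d,P=cloud("scene"); st()
cv2.imwrite("pics/d1.png",cv2.resize(im[110:260,200:370],None,fx=4,fy=4))
y=np.radians(-1.65); ex=np.array([np.cos(y),np.sin(y)]); ey=np.array([-ex[1],ex[0]])
im,d,P=cloud("top")
q=P.reshape(-1,3); X=(q[:,:2]-[.6094,-.0136])@ex; Y=(q[:,:2]-[.6094,-.0136])@ey; Z=q[:,2]-.205
j=(X>-.06)&(X<.0)&(abs(Y)<.08)&(Z>.04)&(Z<.075)
for a in(-1,1):
    k=j&(Y*a>.01); print("rod end",a,k.sum(),"Y",np.percentile(Y[k],[1,99]).round(4),"X",np.percentile(X[k],[3,50,97]).round(4),"Ztop",np.percentile(Z[k],95).round(4))
E
```

```text
t 20.2 tcp [ 0.5867 -0.0127  0.2756] yaw -1.64 F [ 0.1  0.2 -0.9] op 0.0198 gf 25.0
t 20.25 tcp [ 0.587  -0.0128  0.276 ] yaw -1.64 F [ 0.3  0.3 -1.7] op 0.0197 gf 25.0
rod end -1 58 Y [-0.0596 -0.0448] X [-0.0287 -0.0243 -0.0167] Ztop 0.0639
rod end 1 126 Y [0.0374 0.0569] X [-0.0312 -0.0238 -0.013 ] Ztop 0.0671
```

View pics/d1.png

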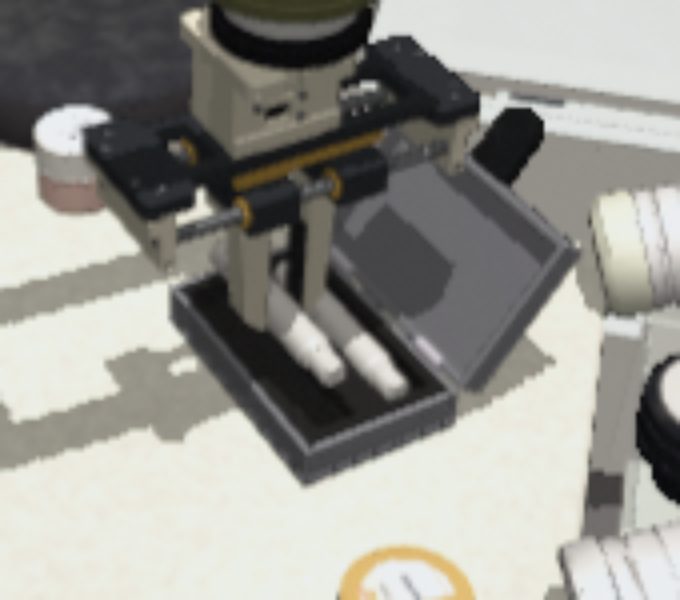

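The second rod is lined up over the front pocket and the first is seated behind it. Lowering, then releasing.

Call:
send_rows --plan '[[[1,0,0,-0.03,0],[1,0,0,-0.06,0],[1,0,0,-0.085,0],[1,0,0,-0.105,0],[1,0,0,-0.118,0],[1,0,0,-0.126,0],[1,0,0,-0.126,0],[1,0,0,-0.126,0]]]'

```text
t: 20.97
tool_pos: [0.5866, -0.0128, 0.2493]
orientation: [2.253, 2.19, 0.0]
force: [0.7, 0.9, -1.6]
opening: 0.0197
gripper_force: 25.0
```

Call:
send_rows --plan '[[[0.45,0,0,0,0],[0.45,0,0,0,0],[0.45,0,0,0,0],[0.45,0,0,0,0],[0.45,0,0,0.02,0],[0.45,0,0,0.06,0],[0.45,0,0,0.12,0],[0.45,0,0,0.25,0],[0.45,-0.1,0,0.4,0],[0.4,-0.3,0,0.6,0],[0.2,-0.5,0,0.7,0],[0.2,-0.7,0,0.7,0],[0.2,-0.9,0,0.7,0],[0.2,-1,0,0.7,0],[0.2,-1,0,0.7,0],[0.2,-1,0,0.7,0]]]'

```text
t: 22.3
tool_pos: [0.386, -0.0128, 0.3917]
orientation: [2.25, 2.186, 0.005]
force: [0.9, -0.0, 0.2]
opening: 0.0373
gripper_force: 0.0
```

```bash
python3 - <<'E'
from h import *
st(); im,P=chk()
for n,(u,v) in(("tin",(361,190)),("pot",(147,198))):
    s=P[v-21:v+21,u-21:u+21].reshape(-1,3); s=s[(s[:,2]>(.225 if n=="tin" else .24))&(s[:,2]<.28)]; print(n,np.round(cv2.minAreaRect(s[:,:2].astype(np.float32)*1000)[0],1))
im,d,P=cloud("scene"); cv2.imwrite("pics/e.png",cv2.resize(im[110:290,170:370],None,fx=3,fy=3))
E
```

```text
t 22.3 tcp [ 0.386  -0.0128  0.3917] yaw -1.65 F [ 0.9 -0.   0.2] op 0.0373 gf 0.0
front [(np.float64(-0.06), np.float64(-23.3), np.float64(29.3)), (np.float64(-0.04), np.float64(-22.9), np.float64(32.0)), (np.float64(-0.02), np.float64(-23.0), np.float64(33.1)), (np.float64(0.0), np.float64(-23.7), np.float64(32.8)), (np.float64(0.02), np.float64(-23.7), np.float64(32.8)), (np.float64(0.04), np.float64(-23.6), np.float64(33.4)), (np.float64(0.06), np.float64(-21.7), np.float64(29.8))]
back [(np.float64(-0.06), np.float64(21.6), np.float64(29.6)), (np.float64(-0.04), np.float64(20.2), np.float64(31.6)), (np.float64(-0.02), np.float64(20.1), np.float64(33.5)), (np.float64(0.0), np.float64(19.5), np.float64(33.4)), (np.float64(0.02), np.float64(20.2), np.float64(33.3)), (np.float64(0.04), np.float64(19.9), np.float64(33.3)), (np.float64(0.06), np.float64(20.3), np.float64(31.6))]
lid slope deg 53.9
tin [ 547.8 -190.9]
pot [573.9 198.2]
```

View pics/e.png

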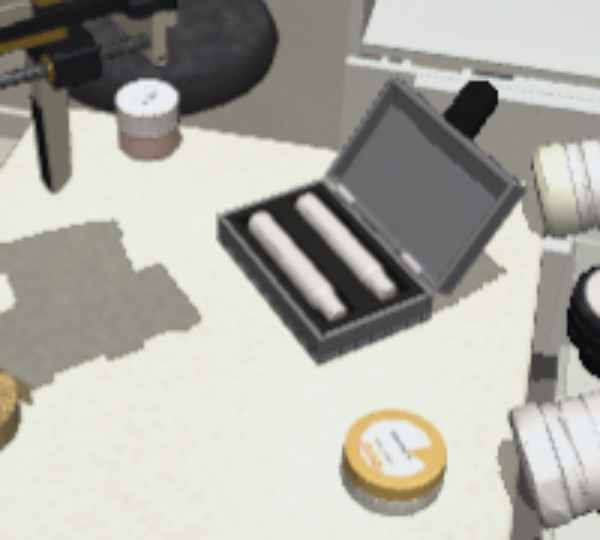

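Both rods lie flat in their pockets, the lid is on its stop, and the pot and tin have not moved. Handing in.

```bash
python3 -c "
from plant import order
print(order.close_job())"
```

```text
the job is handed in; nothing more can be done
None
```

The job is handed in at about 22 s of the 72 s: the lid is open on its stop, both rods lie flat in their pockets (each released about 7 mm above the floor, since the fingers cannot enter the pockets), and the pot and tin have not moved.

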